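# Open the mould press with the unmarked screw hand

## Task

The mould press standing on the cutting mat is screwed down tight on the plaster mould. One of our two presses has a left-hand screw and the other a right-hand one, and nobody marked which: feel gently which way the cross-bar gives, without forcing it the tight way, and open the press by a good half turn so that the ram's lip clears the mould. Then draw the wooden carrier along the bed by its batten until the mould is entirely clear of the ram, and leave it lying on the bed with the press open; leave the other press and all the other things on the table where they are.

Things in the scene. Friction and masses are not known exactly. Their poses are not given: they have to be found in the camera images.
- press_work: Grey cast-iron C-frame screw press on the cutting mat, fixed, mould in it. Origin on its vertical screw axis at table height, z up, +x to its column (98 to 138 mm from the axis, 60 mm wide, 165 mm high). The head, 56 mm wide, top 165 mm up, runs from the column over the axis to 34 mm beyond. The carrier is drawn out along +y.
- bed_end (a point): Middle of the outer end of that press's flat bed, on the bed's surface, 20 mm above the table, axes as the press. The bed is 150 mm wide and runs along y from 90 mm behind the screw axis to this point, 360 mm in front of it. Side guides 8 mm high stand at x = +-64 mm; an end stop 12 mm high and 12 mm wide crosses the bed's end.
- carrier: Loose plywood board 110 mm wide, 260 mm long, 12 mm thick, 0.6 to 0.9 kg, on the bed between the guides (4 mm play each side), with the mould screwed on it. Origin at its underside below the mould's centre, axes as the press; it reaches 50 mm to -y and 210 mm to +y of the origin. Slides with about 5 N; can be drawn some 138 mm to the end stop.
- mould (a point): Centre of the white plaster mould on the carrier, a disc 84 mm in diameter and 38 mm high, 31 mm above the carrier's underside. At the start it stands under the ram, about on the screw axis.
- batten (a point): Centre of the wooden batten across the carrier's outer end, by which it is drawn: 90 mm long along x, 14 mm thick along y, 28 mm high, its top 60 mm above the table; 190 mm in front (+y) of the mould's centre. The board's top lies 32 mm above the table on both sides of it.
- bar_a_hub (a point): Point on the axis of screw a at its cross-bar's height (211 mm above the table when shut). Screws a and b look the same; one sits in press_work, the other in the spare press; one is left-handed, the other right-handed, and where each sits changes. Hub 32 mm across, from 15 mm below to 21 mm above this point; brass nut under it 48 mm across, top 179 mm up.
- bar_a_ball (a point): Centre of one end ball (black, 22 mm across) of the level steel cross-bar a, 75 mm from the hub; the other ball is opposite. The bar is 12 mm thick and may point any way at the start. 40 mm of free height below it over the head, open all round above the head.
- bar_a (a joint): Angle, rad, by which the press with screw a is opened: 0 = screwed down tight (solid stop), grows as the ram rises whichever the hand of the thread, up to 8.0. Bar, screw and ram rise together 20 mm a turn. The right way it takes about 4 N at a ball, 6 N nearer the hub, and stays where left; the wrong way it does not move.
- bar_b_hub (a point): As bar_a_hub, for screw b.
- bar_b_ball (a point): As bar_a_ball, for screw b.
- bar_b (a joint): As bar_a, for screw b. The ram under each screw is a steel disc 104 mm in diameter; its lip (94 mm inside) hangs 6 mm down round the mould's top when shut, so the mould cannot be drawn out before the ram has risen.
- cup: Bystander: empty paper cup, 72 mm across the rim, 85 mm high, standing on the mat behind the bed; origin at the centre of its underside.
- maquette: Bystander: small plaster figure on a plywood foot 70 x 55 mm, 99 mm high; origin at the centre of its underside.
- bread_plate: Bystander: white plate 144 mm across with a ring of bread, 51 mm high; origin at the centre of its underside.
- clay_tool: Bystander: wooden modelling tool, about 180 mm long, lying in front of the bed.
- pen: Bystander: blue pen, 135 mm long, lying behind the bed's outer end.

How it is judged:
By the outcome, as a careful person would: the job done as asked, in the order asked, and still so for the second after the job is handed in, with the robot touching nothing.
It also fails if it takes over 59 s, if anything falls off the work surface, if the arm or the gripper's body presses on something with over 40 N, if the wrist force passes 120 N, or if a joint passes its speed limit or range.

## Robot

A 6-joint arm with a two-finger parallel gripper is mounted at the origin on the work surface. World frame = base frame: x ahead of the robot, y to its left, z up, the work surface at z = 0. Lengths are in m, angles in rad, forces in N, time in s.
With the tool pointing down it reaches from about 0.375 to 0.9 m from the base axis. Payload 3.1 kg.
Tool frame: the origin (TCP) lies on the centre line of the jaws, within the pads' length; the fingertips stand manip.finger_overhang ahead of it and the grasp point (between the pads) lies 11 mm behind it (manip.finger_overhang is the distance from the TCP to the fingertips, in m); y points along the fingers, z is the direction in which the jaws open and shut, and the axes are right-handed (so a half turn about y gives the same grasp; the last joint's range is limited). The gripper opens to 85 mm and grips with 20 to 120 N. Pads are 22 mm wide; open, the fingers measure 114 mm over their backs; the gripper's body (76 mm by 85 mm) begins 54 mm behind the grasp point. The pads swing forward as they close: fully open they stand 13 mm farther back than shut.
Start: joints at [-1.377, 0.527, 1.433, -0, 1.181, -0.178], TCP at [0.228, -0.582, 0.239] pointing down, gripper open.
Joint ranges: [-3.08, 3.08], [-0.75, 2.2], [0.22, 2.44], [-1.43, 4.57], [0, 2.65], [-2.85, 2.85]. Speed limits (rad/s): [2.79, 2.79, 3.14, 3.14, 3.14, 3.14].

## Interface

Orientations are given as a unit quaternion [x, y, z, w].
In Python, from station import manip gives the robot as it stands.
- The arm moves only by the tool send_rows, never from a script. Its argument "plan" is a list of rows, each an object with "linear": the shift along the tool's x, y, z in units of 30 mm (1.0 is 30 mm), a list of three; "roll": the turn about the tool's y in units of 6 degrees (1.0 is 6 degrees). In form: [{"linear": [tx, ty, tz], "roll": roll}, ...]. A call has exactly 5 rows; each row shifts and turns the commanded pose from where the row before left it, along the tool's axes as they then stand; what a row does not reach is not made up. A row lasts 1/8 s, in which the tool goes at most 62.5 mm and 10.7 degrees, less where a joint would pass 70% of its speed; a pose out of reach is approached as far as the arm can. A call is refused whole if a number of a shift passes 1 or a number of a turn 1, either way. A call with a gripper value outside its range is refused whole. "claw" is the finger opening in mm, from 0 to 85.4, set as the call begins (left out, the last holds). The fingers move at their own pace and stop on an object; "force" is the grip in N (left out, the last holds). Time passes only in rows, so rows that do not move let the fingers close, or fill a call up. It gives the time, the measured TCP pose, the force and the opening at its end, in the units of the state.
- manip.sense(): the state, without advancing time (a new reading comes with each control period).
- manip.snapshot(name): name is "scene" or "top"; returns the picture (420x560x3 uint8, blue, green, red); there is no depth.
- manip.get_calibration(name): a dict with "fovy" (degrees; the focal length in pixels is half the picture's height over the tangent of half this angle, whatever the lens; pixels are square), "cx", "cy" (the principal point, pixels), "cam_to_world" (4x4, takes a point from camera to world coordinates). Camera axes: x right, y down, z forward; pixel columns grow to the right and rows downward; lengths in m; the calibration is good to about 2 mm. A picture is of the moment at which its call begins. get_calibration takes no time and is no camera call.
- manip.sign_off(): hands the job in, once; it reports no verdict.
Trained networks look in the newest picture that a camera, given by its name, has taken for a name from the list of things; names that differ only in an ending like _2 or _b are one class to them, and where a whole thing is asked for, a point or a joint stands for the part that bears it (a point fixed in the world has none). Each returns a list of dicts, best first, with "p" (0 to 1); they miss things now and then, are a little off and sometimes report something else, mostly with a low value. They report only what shows in the picture. A call takes as long as a camera call.
- manip.look_for(camera, query): "extent" ([left, top, right, bottom] in pixels, round what is visible of it).
The state is a dict: "t": time; "q": joint angles; "qd": joint speeds; "tau": joint torques, N m; "tcp_pos": TCP position; "tool_rot": TCP orientation; "force": force on the tool from outside, world axes, zero at the start; "ft_torque": the same for the moment, N m; "finger_gap": opening from 0.0 (shut) to 1.0 (fully open).
Only numpy, scipy, OpenCV 4.12 (cv2) and the standard library are available. Lean on these libraries where they do the work, as an engineer would, in place of code of your own. Each camera call takes 0.05 s, during which the arm holds its last target.

## Working session

There is one attempt and no reset: what is moved stays moved. The work goes in short steps, Python scripts to look and compute and a tool call to move; the robot and the scene stay as the last step left them, time stands still between calls to the robot, and variables do not carry over. Pictures are saved under pics/ and viewed, and the job is handed in when it is done.

Besides the shell and the picture viewer there is one more tool, called after ">>>" as a command line: name --argument value ..., lists and objects as JSON in quotes. send_rows: Moves the arm, as the interface text tells. Its arguments: {"type":"object","properties":{"plan":{"type":"array"},"claw":{"type":"number"},"force":{"type":"number"}},"required":["plan"]}

```bash
ls; mkdir -p pics
python3 - <<'E'
from station import manip
import cv2,numpy as np
print({k:np.round(v,3) for k,v in manip.sense().items()}, manip.finger_overhang)
for n in("scene","top"):
    cv2.imwrite(f"pics/{n}0.png",manip.snapshot(n)); c=manip.get_calibration(n); print(n,c)
    for q in("press_work","carrier","mould","batten","bar_a_ball","bar_a_hub","cup","maquette","bread_plate"):
        print(q,[(np.round(d["extent"]).tolist(),round(d["p"],2)) for d in manip.look_for(n,q)][:4])
E
```

```text
pics
{'t': np.float64(0.0), 'q': array([-1.377,  0.529,  1.434, -0.   ,  1.181, -0.179]), 'qd': array([-0.001,  0.001,  0.   ,  0.   , -0.002, -0.001]), 'tau': array([ 0.0000e+00, -4.4235e+01, -1.7803e+01, -0.0000e+00,  8.0000e-03,
       -0.0000e+00]), 'tcp_pos': array([ 0.228, -0.581,  0.238]), 'tool_rot': array([-0.131,  0.696, -0.694,  0.131]), 'force': array([-0.301, -0.083, -0.296]), 'ft_torque': array([-0.009, -0.029, -0.039]), 'finger_gap': np.float64(0.999)} 0.008
scene {'fovy': 56.182518218574096, 'cx': 275.3605628894301, 'cy': 206.20710467419812, 'cam_to_world': array([[-0.66610263,  0.4757103 , -0.57446236,  1.23644746],
       [ 0.74574985,  0.41153602, -0.52392296,  0.43664991],
       [-0.01282359, -0.77739168, -0.62888611,  0.84424946],
       [ 0.        ,  0.        ,  0.        ,  1.        ]])}
press_work [([239.0, 191.0, 403.0, 306.0], 0.92)]
carrier [([272.0, 224.0, 352.0, 272.0], 0.85)]
mould [([273.0, 223.0, 354.0, 272.0], 0.85)]
batten [([272.0, 221.0, 352.0, 273.0], 0.95)]
bar_a_ball [([263.0, 166.0, 306.0, 197.0], 0.56), ([192.0, 216.0, 237.0, 256.0], 0.21)
[... 378 characters left out ...]
.01435923, -0.99850403,  0.05275901,  0.47223251],
       [-0.99989506, -0.01423785,  0.0026758 , -0.18218048],
       [-0.00192062, -0.05279189, -0.99860369,  1.81777619],
       [ 0.        ,  0.        ,  0.        ,  1.        ]])}
press_work [([170.0, 164.0, 303.0, 239.0], 0.9), ([272.0, 181.0, 280.0, 235.0], 0.37)]
carrier [([214.0, 191.0, 293.0, 230.0], 0.97)]
mould [([215.0, 190.0, 291.0, 233.0], 0.66)]
batten [([215.0, 192.0, 291.0, 233.0], 0.66)]
bar_a_ball [([269.0, 182.0, 277.0, 235.0], 0.65)]
bar_a_hub [([270.0, 177.0, 277.0, 233.0], 0.6)]
cup [([200.0, 162.0, 224.0, 183.0], 0.94)]
maquette [([170.0, 154.0, 185.0, 185.0], 0.58)]
bread_plate [([298.0, 147.0, 342.0, 189.0], 0.63)]
```

Run:
```python
import cv2
a=cv2.imread("pics/top0.png");s=cv2.imread("pics/scene0.png")
cv2.imwrite("pics/top0c.png",cv2.resize(a[120:270,150:350],None,fx=4,fy=4,interpolation=cv2.INTER_CUBIC))
cv2.imwrite("pics/scene0c.png",cv2.resize(s[140:340,180:446],None,fx=3,fy=3,interpolation=cv2.INTER_CUBIC))
```

```text
(no output)
```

View pics/top0.png

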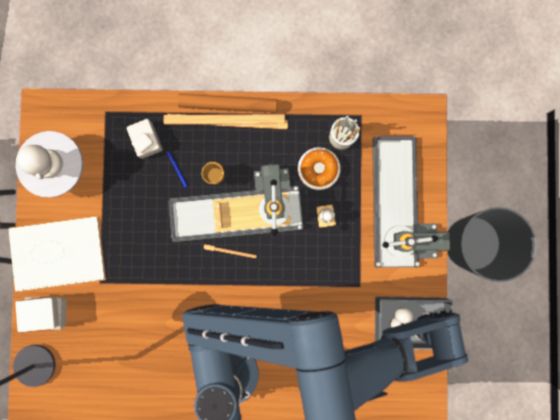

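View pics/scene0.png

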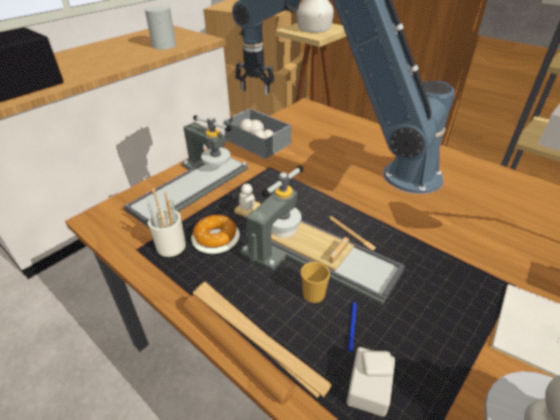

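View pics/top0c.png

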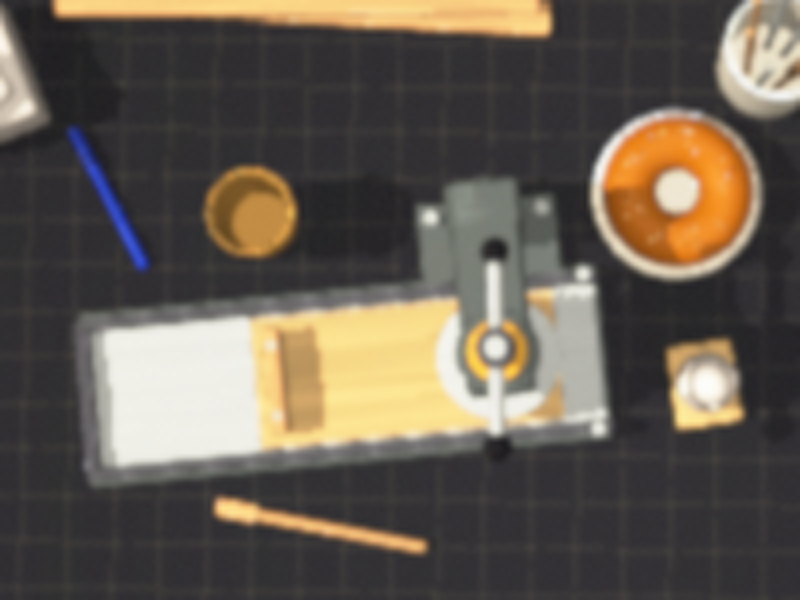

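View pics/scene0c.png

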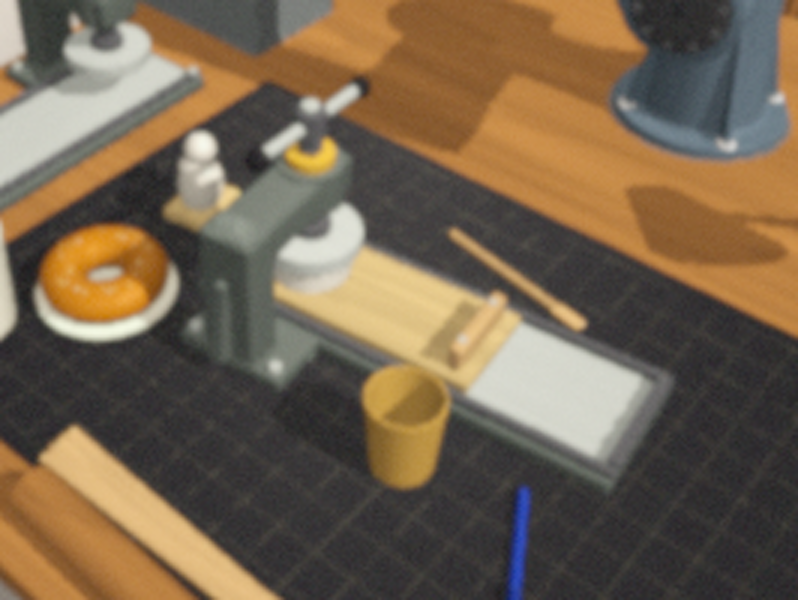

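```bash
cat > h.py <<'E'
from station import manip
import numpy as np, cv2
from scipy.spatial.transform import Rotation as R
def f(c): return 210/np.tan(np.radians(c["fovy"])/2)
def back(n,u,v,z):
    c=manip.get_calibration(n);T=c["cam_to_world"]
    d=T[:3,:3]@np.array([(u-c["cx"])/f(c),(v-c["cy"])/f(c),1]);o=T[:3,3]
    return o+d*(z-o[2])/d[2]
def proj(n,p):
    c=manip.get_calibration(n);T=c["cam_to_world"]
    q=T[:3,:3].T@(np.array(p)-T[:3,3]);return np.array([c["cx"]+f(c)*q[0]/q[2],c["cy"]+f(c)*q[1]/q[2]])
def st():
    s=manip.sense();r=R.from_quat(s["tool_rot"])
    print("t %.2f tcp"%s["t"],np.round(s["tcp_pos"],4),"F",np.round(s["force"],1),"gap %.3f"%s["finger_gap"],"q",np.round(s["q"],2));print("axes x,y,z:\n",np.round(r.as_matrix().T,3))
    return s
E
python3 - <<'E'
from h import *
st()
t=lambda x,y:(150+x/4,120+y/4)
for nm,x,y,z in[("hubtop",495,347,.232),("ball1",495,248,.211),("ball2",498,448,.211),("outerL",77,315,.02),("outerR",95,483,.02),("inR",608,437,.02),("inL",592,270,.02),("battenL",300,330,.06),("carrcornL",250,318,.032),("carrcornR",262,450,.032),("cup",250,212,.085),("maq",707,383,.09),("headtop tipR",535,393,.165),("headtipL",465,393,.165)]:
    print(nm,np.round(back("top",*t(x,y),z),4))
s=lambda x,y:(180+x/3,140+y/3)
for nm,x,y,z in[("hubtop",311,103,.232),("ball1",260,156,.211),("ball2",361,88,.211),("outer",672,376,.02),("outerB",612,478,.02)]:
    print("s",nm,np.round(back("scene",*s(x,y),z),4))
E
```

```text
t 1.00 tcp [ 0.2277 -0.5821  0.2393] F [-0.1  0.3  0.9] gap 1.000 q [-1.38  0.53  1.43  0.    1.18 -0.18]
axes x,y,z:
 [[-0.931 -0.364 -0.   ]
 [ 0.    -0.    -1.   ]
 [ 0.364 -0.931  0.   ]]
hubtop [ 0.5593 -0.1535  0.232 ]
ball1 [ 0.6367 -0.1519  0.211 ]
ball2 [ 0.483  -0.1566  0.211 ]
outerL [0.5934 0.2102 0.02  ]
outerR [0.4494 0.1911 0.02  ]
inR [ 0.4951 -0.2476  0.02  ]
inL [ 0.6385 -0.2321  0.02  ]
battenL [0.5807 0.0137 0.06  ]
carrcornL [0.5921 0.0597 0.032 ]
carrcornR [0.4797 0.0471 0.032 ]
cup [0.6768 0.0544 0.085 ]
maq [ 0.5399 -0.3261  0.09  ]
headtop tipR [ 0.5271 -0.1844  0.165 ]
headtipL [ 0.5263 -0.1292  0.165 ]
s hubtop [ 0.5584 -0.1489  0.232 ]
s ball1 [ 0.6281 -0.1489  0.211 ]
s ball2 [ 0.4844 -0.1492  0.211 ]
s outer [0.4442 0.1968 0.02  ]
s outerB [0.5845 0.2139 0.02  ]
```

>>> send_rows --plan '[{"linear":[0,-0.4,0],"roll":0.67},{"linear":[0,-0.4,0],"roll":0.67},{"linear":[0,-0.4,-0.5],"roll":0.67},{"linear":[0,-0.4,-0.8],"roll":0.67},{"linear":[0,-0.4,-1],"roll":0.67}]' --claw 42

```text
t: 1.62
tcp_pos: [0.2173, -0.5136, 0.2996]
tool_rot: [0.007, -0.707, 0.707, -0.007]
force: [-0.3, 0.4, 0.5]
finger_gap: 0.493
```

Run:
```python
from h import *
st()
t=lambda x,y:(150+x/4,120+y/4)
print(back("top",405,240,.232))
```

```text
t 1.62 tcp [ 0.2173 -0.5136  0.2996] F [-0.3  0.4  0.5] gap 0.493 q [-1.37  0.37  1.53 -0.    1.24  0.18]
axes x,y,z:
 [[-1.    -0.019 -0.   ]
 [ 0.    -0.    -1.   ]
 [ 0.019 -1.     0.   ]]
[ 0.46443025 -0.55116915  0.232     ]
```

>>> send_rows --plan '[{"linear":[-0.66,0,-0.79],"roll":0},{"linear":[-0.66,0,-0.79],"roll":0},{"linear":[-0.66,0,-0.79],"roll":0},{"linear":[-0.66,0,-0.79],"roll":0},{"linear":[-0.66,0,-0.79],"roll":0}]'

```text
t: 2.25
tcp_pos: [0.3145, -0.3924, 0.2995]
tool_rot: [0.008, -0.707, 0.707, -0.008]
force: [0.3, 0.2, 0.3]
finger_gap: 0.485
```

>>> send_rows --plan '[{"linear":[-0.66,0,-0.79],"roll":0},{"linear":[-0.66,0,-0.79],"roll":0},{"linear":[-0.66,0,-0.79],"roll":0},{"linear":[-0.66,0,-0.79],"roll":0},{"linear":[-0.66,0,-0.79],"roll":0}]'

```text
t: 2.88
tcp_pos: [0.4109, -0.2718, 0.2995]
tool_rot: [0.008, -0.707, 0.707, -0.008]
force: [-0.0, 0.5, 0.1]
finger_gap: 0.49
```

>>> send_rows --plan '[{"linear":[-0.66,0,-0.79],"roll":0},{"linear":[-0.66,0,-0.79],"roll":0},{"linear":[-0.66,0,-0.79],"roll":0},{"linear":[-0.66,0,-0.79],"roll":0},{"linear":[-0.66,0,-0.79],"roll":0}]'

```text
t: 3.5
tcp_pos: [0.5073, -0.1511, 0.2995]
tool_rot: [0.008, -0.707, 0.707, -0.008]
force: [-0.2, -0.6, -0.2]
finger_gap: 0.491
```

Run:
```python
from h import *
st()
s=manip.snapshot("scene")
cv2.imwrite("pics/s1.png",cv2.resize(s[120:280,200:400],None,fx=4,fy=4,interpolation=cv2.INTER_CUBIC))
```

```text
t 3.50 tcp [ 0.5073 -0.1511  0.2995] F [-0.2 -0.6 -0.2] gap 0.491 q [-0.5   0.33  1.6  -0.    1.22  1.05]
axes x,y,z:
 [[-1.    -0.022 -0.   ]
 [ 0.    -0.    -1.   ]
 [ 0.022 -1.     0.   ]]
```

View pics/s1.png

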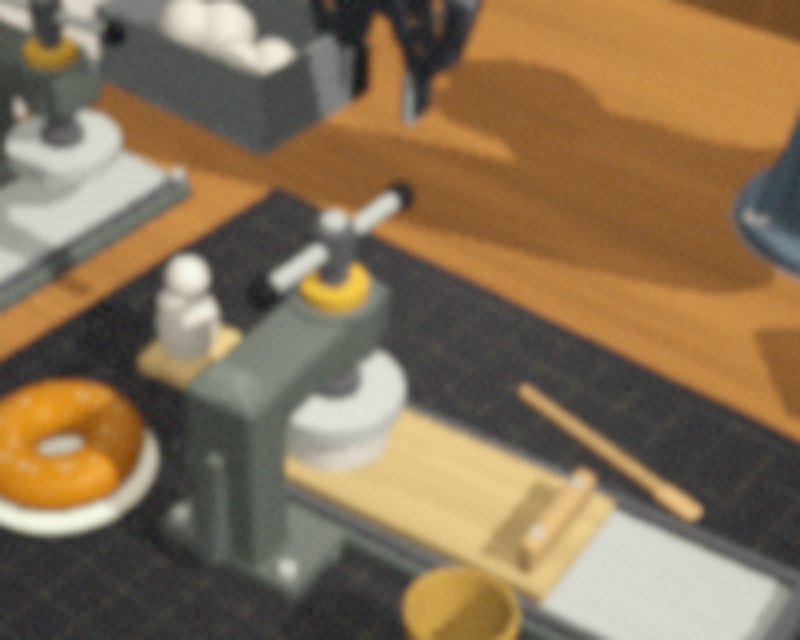

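Run:
```python
from h import *
print(proj("scene",[.5073,-.1511,.2995]), proj("scene",[.411,-.272,.30]))
s=manip.snapshot("scene");st()
cv2.imwrite("pics/s2.png",cv2.resize(s[80:280,180:446],None,fx=3,fy=3,interpolation=cv2.INTER_CUBIC))
for x,y in((526,558),(535,520),(590,475),(600,490)):
  print(back("scene",200+x/4,120+y/4,.06))
```

```text
[295.35955047 145.40637223] [284.74702832 119.67969773]
t 3.60 tcp [ 0.508  -0.15    0.2994] F [-0.2  0.4 -0.1] gap 0.493 q [-0.5   0.33  1.6   0.    1.22  1.05]
axes x,y,z:
 [[-1.    -0.025 -0.001]
 [ 0.001  0.001 -1.   ]
 [ 0.025 -1.    -0.   ]]
[0.59172476 0.05117376 0.06      ]
[0.55819646 0.03492455 0.06      ]
[0.49537174 0.03846306 0.06      ]
[0.50360462 0.05236765 0.06      ]
```

View pics/s2.png

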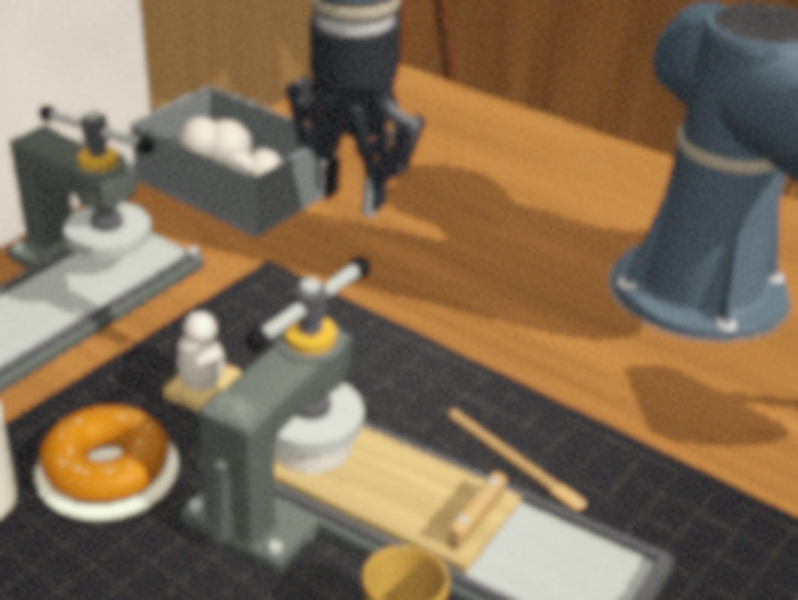

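>>> send_rows --plan '[{"linear":[0,0.8,0.1],"roll":0},{"linear":[0,0.8,0],"roll":0},{"linear":[0,0.8,0],"roll":0},{"linear":[0,0.6,0],"roll":0},{"linear":[0,0.35,0],"roll":0}]'

```text
t: 4.22
tcp_pos: [0.506, -0.1554, 0.198]
tool_rot: [-0.008, 0.707, -0.707, 0.007]
force: [0.3, -0.6, -0.5]
finger_gap: 0.494
```

Run:
```python
from h import *
s=manip.snapshot("scene");a=manip.snapshot("top");st()
cv2.imwrite("pics/s3.png",np.hstack([cv2.resize(s[130:230,240:340],None,fx=4,fy=4,interpolation=cv2.INTER_CUBIC),cv2.resize(a[150:250,220:320],None,fx=4,fy=4,interpolation=cv2.INTER_CUBIC)]))
```

```text
t 4.33 tcp [ 0.5059 -0.1551  0.198 ] F [-0.4  0.1 -1. ] gap 0.495 q [-0.51  0.46  1.71 -0.    0.97  1.04]
axes x,y,z:
 [[-1.    -0.021  0.002]
 [-0.002  0.001 -1.   ]
 [ 0.021 -1.    -0.001]]
```

View pics/s3.png

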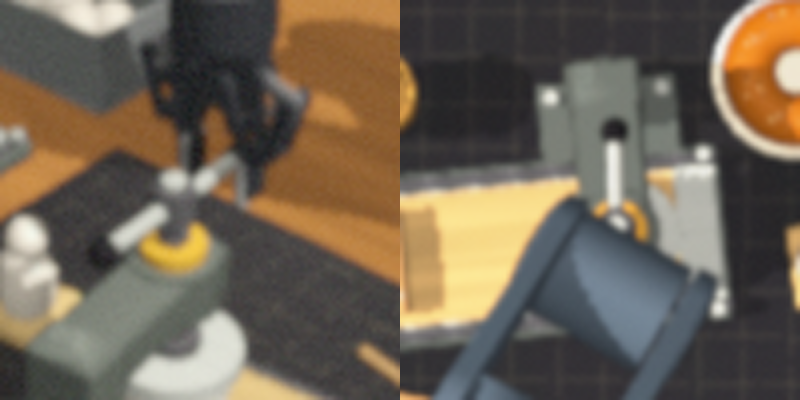

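>>> send_rows --plan '[{"linear":[0,0,0.1],"roll":0},{"linear":[0,0,0.1],"roll":0},{"linear":[0,0,0.1],"roll":0},{"linear":[0,0,0.04],"roll":0},{"linear":[0,0,0.03],"roll":0}]'

```text
t: 4.95
tcp_pos: [0.507, -0.1661, 0.1989]
tool_rot: [0.008, -0.707, 0.707, -0.008]
force: [0.2, -0.4, 0.1]
finger_gap: 0.49
```

>>> send_rows --plan '[{"linear":[0,0,0.02],"roll":0},{"linear":[0,0,0.02],"roll":0},{"linear":[0,0,0.02],"roll":0},{"linear":[0,0,0.02],"roll":0},{"linear":[0,0,0],"roll":0}]'

```text
t: 5.58
tcp_pos: [0.507, -0.1685, 0.1988]
tool_rot: [-0.008, 0.707, -0.707, 0.008]
force: [-0.1, -0.2, 0.6]
finger_gap: 0.491
```

>>> send_rows --plan '[{"linear":[0,0,0.02],"roll":0},{"linear":[0,0,0.02],"roll":0},{"linear":[0,0,0.02],"roll":0},{"linear":[0,0,0],"roll":0},{"linear":[0,0,0],"roll":0}]'

```text
t: 6.2
tcp_pos: [0.507, -0.1689, 0.1987]
tool_rot: [-0.008, 0.708, -0.706, 0.008]
force: [2.0, 5.4, 1.6]
finger_gap: 0.494
```

>>> send_rows --plan '[{"linear":[0,0,0.02],"roll":0},{"linear":[0,0,0.02],"roll":0},{"linear":[0,0,0],"roll":0},{"linear":[0,0,0],"roll":0},{"linear":[0,0,0],"roll":0}]'

```text
t: 6.82
tcp_pos: [0.5069, -0.1697, 0.1987]
tool_rot: [-0.008, 0.708, -0.706, 0.007]
force: [0.2, 6.9, 1.2]
finger_gap: 0.488
```

>>> send_rows --plan '[{"linear":[0,0,0.02],"roll":0},{"linear":[0,0,0.02],"roll":0},{"linear":[0,0,0],"roll":0},{"linear":[0,0,0],"roll":0},{"linear":[0,0,0],"roll":0}]'

```text
t: 7.45
tcp_pos: [0.5068, -0.1708, 0.1988]
tool_rot: [-0.008, 0.708, -0.706, 0.007]
force: [0.5, 6.6, 2.1]
finger_gap: 0.493
```

>>> send_rows --plan '[{"linear":[0,0,0.04],"roll":0},{"linear":[0,0,0.04],"roll":0},{"linear":[0,0,0.04],"roll":0},{"linear":[0,0,0],"roll":0},{"linear":[0,0,0],"roll":0}]'

```text
t: 8.07
tcp_pos: [0.5067, -0.1744, 0.1989]
tool_rot: [-0.008, 0.708, -0.706, 0.007]
force: [-0.0, 6.0, 3.7]
finger_gap: 0.496
```

>>> send_rows --plan '[{"linear":[0,0,0],"roll":-1},{"linear":[-0.06,-0.01,0.17],"roll":-1},{"linear":[-0.06,-0.01,0.17],"roll":-1},{"linear":[-0.06,-0.01,0.17],"roll":-1},{"linear":[-0.06,-0.01,0.17],"roll":-1}]'

```text
t: 8.7
tcp_pos: [0.5202, -0.1923, 0.2]
tool_rot: [-0.191, 0.682, -0.68, 0.192]
force: [1.8, 5.2, 1.7]
finger_gap: 0.494
```

```bash
cat >> h.py <<'E'
def rel(C=(.557,-.152)):
    s=st();m=R.from_quat(s["tool_rot"]).as_matrix();d=np.array([C[0],C[1],s["tcp_pos"][2]])-s["tcp_pos"]
    print("C in tool mm",np.round(1000*d@m,1),"tool x yaw deg",np.degrees(np.arctan2(m[1,0],m[0,0])))
E
python3 - <<'E'
from h import *
rel()
E
```

```text
t 8.70 tcp [ 0.5202 -0.1923  0.2   ] F [1.8 5.2 1.7] gap 0.494 q [-0.56  0.48  1.65  0.    1.01  0.46]
axes x,y,z:
 [[-0.854 -0.521 -0.002]
 [ 0.001  0.003 -1.   ]
 [ 0.521 -0.854 -0.002]]
C in tool mm [-52.4   0.1 -15.2] tool x yaw deg -148.61097580815817
```

>>> send_rows --plan '[{"linear":[-0.06,-0.01,0.18],"roll":-1},{"linear":[-0.06,-0.01,0.18],"roll":-1},{"linear":[-0.06,-0.01,0.18],"roll":-1},{"linear":[-0.06,-0.01,0.18],"roll":-1},{"linear":[-0.06,-0.01,0.18],"roll":-1}]'

```text
t: 9.32
tcp_pos: [0.5434, -0.2052, 0.2013]
tool_rot: [-0.362, 0.61, -0.606, 0.361]
force: [-2.6, 4.4, 2.9]
finger_gap: 0.49
```

>>> send_rows --plan '[{"linear":[-0.06,-0.01,0.18],"roll":-1},{"linear":[-0.06,-0.01,0.18],"roll":-1},{"linear":[-0.06,-0.01,0.18],"roll":-1},{"linear":[-0.06,-0.01,0.18],"roll":-1},{"linear":[-0.06,-0.01,0.18],"roll":-1}]'

```text
t: 9.95
tcp_pos: [0.5704, -0.206, 0.2026]
tool_rot: [0.508, -0.495, 0.492, -0.505]
force: [-5.3, 0.9, 2.6]
finger_gap: 0.489
```

Run:
```python
from h import *
rel()
s=manip.snapshot("scene");a=manip.snapshot("top")
cv2.imwrite("pics/s4.png",np.hstack([cv2.resize(s[130:230,240:340],None,fx=4,fy=4,interpolation=cv2.INTER_CUBIC),cv2.resize(a[150:250,220:320],None,fx=4,fy=4,interpolation=cv2.INTER_CUBIC)]))
```

```text
t 9.95 tcp [ 0.5704 -0.206   0.2026] F [-5.3  0.9  2.6] gap 0.489 q [-0.53  0.55  1.51 -0.    1.09 -0.55]
axes x,y,z:
 [[ 0.026 -1.    -0.001]
 [-0.006  0.001 -1.   ]
 [ 1.     0.026 -0.006]]
C in tool mm [-54.3   0.1 -12. ] tool x yaw deg -88.51268518834726
```

View pics/s4.png

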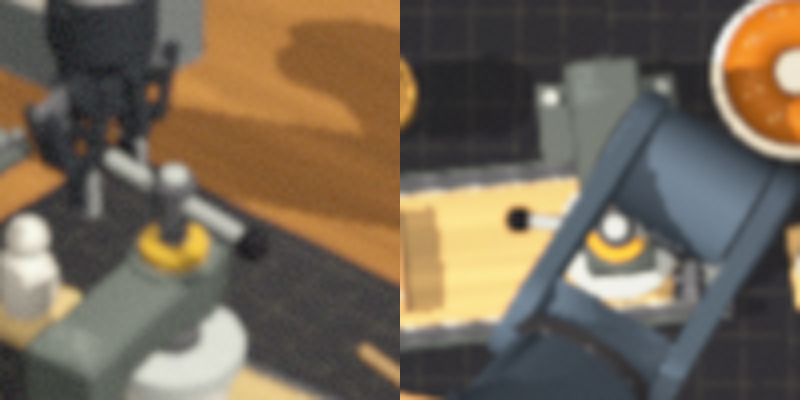

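>>> send_rows --plan '[{"linear":[-0.06,-0.01,0.19],"roll":-1},{"linear":[-0.06,-0.01,0.19],"roll":-1},{"linear":[-0.06,-0.01,0.19],"roll":-1},{"linear":[-0.06,-0.01,0.19],"roll":-1},{"linear":[-0.06,-0.01,0.19],"roll":-1}]'

```text
t: 10.68
tcp_pos: [0.5973, -0.1934, 0.2044]
tool_rot: [0.618, -0.346, 0.346, -0.615]
force: [-2.4, -5.1, -0.1]
finger_gap: 0.49
```

>>> send_rows --plan '[{"linear":[-0.06,-0.01,0.19],"roll":-1},{"linear":[-0.06,-0.01,0.19],"roll":-1},{"linear":[-0.06,-0.01,0.19],"roll":-1},{"linear":[-0.06,-0.01,0.19],"roll":-1},{"linear":[-0.06,-0.01,0.19],"roll":-1}]'

```text
t: 11.3
tcp_pos: [0.6136, -0.1687, 0.2062]
tool_rot: [0.687, -0.173, 0.177, -0.683]
force: [0.5, -6.2, -2.2]
finger_gap: 0.492
```

Run:
```python
from h import *
rel()
```

```text
t 11.30 tcp [ 0.6136 -0.1687  0.2062] F [ 0.5 -6.2 -2.2] gap 0.492 q [-0.44  0.58  1.44 -0.01  1.12 -1.51]
axes x,y,z:
 [[ 0.877 -0.48   0.006]
 [ 0.003 -0.007 -1.   ]
 [ 0.48   0.877 -0.004]]
C in tool mm [-57.7  -0.3 -12.5] tool x yaw deg -28.656903984016036
```

>>> send_rows --plan '[{"linear":[-0.09,-0.01,0.19],"roll":-1},{"linear":[-0.09,-0.01,0.19],"roll":-1},{"linear":[-0.09,-0.01,0.19],"roll":-1},{"linear":[-0.07,-0.01,0.19],"roll":-1},{"linear":[-0.07,-0.01,0.19],"roll":-1}]'

```text
t: 11.92
tcp_pos: [0.6124, -0.1382, 0.2085]
tool_rot: [0.71, 0.011, -0.005, -0.705]
force: [5.0, -6.1, -2.1]
finger_gap: 0.489
```

>>> send_rows --plan '[{"linear":[-0.07,-0.01,0.19],"roll":-1},{"linear":[-0.06,-0.01,0.19],"roll":-1},{"linear":[-0.06,-0.01,0.19],"roll":-1},{"linear":[-0.06,-0.01,0.19],"roll":-1},{"linear":[-0.06,-0.01,0.19],"roll":-1}]'

```text
t: 12.55
tcp_pos: [0.5975, -0.1122, 0.2102]
tool_rot: [0.684, 0.194, -0.188, -0.678]
force: [4.3, -5.0, -1.0]
finger_gap: 0.49
```

Run:
```python
from h import *
rel()
```

```text
t 12.55 tcp [ 0.5975 -0.1122  0.2102] F [ 4.3 -5.  -1. ] gap 0.490 q [-0.37  0.53  1.52 -0.    1.08 -2.48]
axes x,y,z:
 [[ 0.854  0.52   0.005]
 [ 0.01  -0.006 -1.   ]
 [-0.52   0.854 -0.01 ]]
C in tool mm [-55.3  -0.2 -13. ] tool x yaw deg 31.344131874704757
```

>>> send_rows --plan '[{"linear":[-0.06,-0.01,0.19],"roll":-1},{"linear":[-0.06,-0.01,0.19],"roll":-1},{"linear":[-0.02,-0.01,0.19],"roll":0},{"linear":[0,0,-0.2],"roll":0},{"linear":[0,0,-0.22],"roll":0}]'

```text
t: 13.18
tcp_pos: [0.5886, -0.1077, 0.2098]
tool_rot: [-0.657, -0.26, 0.26, 0.657]
force: [1.0, 0.6, -0.6]
finger_gap: 0.492
```

Run:
```python
from h import *
rel()
s=manip.snapshot("scene");a=manip.snapshot("top")
cv2.imwrite("pics/s5.png",np.hstack([cv2.resize(s[130:230,240:340],None,fx=4,fy=4,interpolation=cv2.INTER_CUBIC),cv2.resize(a[150:250,220:320],None,fx=4,fy=4,interpolation=cv2.INTER_CUBIC)]))
```

```text
t 13.18 tcp [ 0.5886 -0.1077  0.2098] F [ 1.   0.6 -0.6] gap 0.492 q [-0.37  0.53  1.53 -0.    1.08 -2.69]
axes x,y,z:
 [[ 0.729  0.685 -0.   ]
 [-0.    -0.    -1.   ]
 [-0.685  0.729  0.   ]]
C in tool mm [-53.4   0.  -10.7] tool x yaw deg 43.206960264845
```

View pics/s5.png

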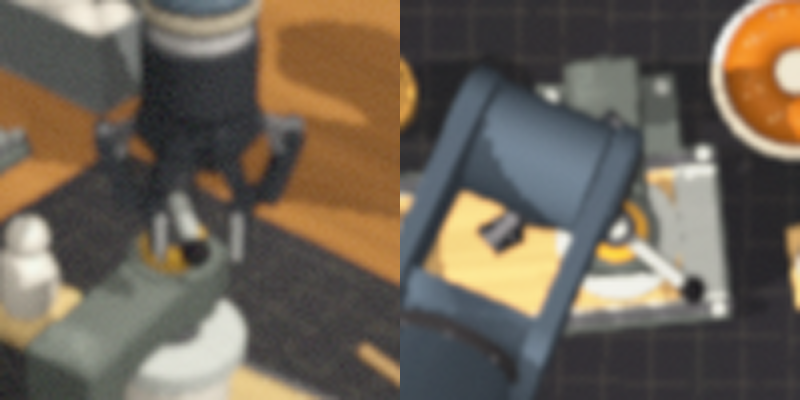

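>>> send_rows --plan '[{"linear":[0,-0.9,0],"roll":0},{"linear":[0,-0.9,0],"roll":0},{"linear":[0,-0.9,0],"roll":1},{"linear":[0,0,0.5],"roll":1},{"linear":[0,0,1],"roll":1}]'

```text
t: 13.9
tcp_pos: [0.564, -0.0702, 0.2911]
tool_rot: [0.691, 0.153, -0.152, -0.69]
force: [-0.3, 0.5, 0.3]
finger_gap: 0.489
```

>>> send_rows --plan '[{"linear":[0,0,1],"roll":1},{"linear":[0,0,1],"roll":1},{"linear":[0,0,1],"roll":1},{"linear":[0,0,0],"roll":0.2},{"linear":[0,0,0],"roll":0}]'

```text
t: 14.52
tcp_pos: [0.5346, 0.0145, 0.2909]
tool_rot: [0.706, 0.038, -0.038, -0.706]
force: [0.4, -0.3, -1.0]
finger_gap: 0.491
```

Run:
```python
from h import *
st()
s=manip.snapshot("scene");a=manip.snapshot("top")
print([(d["extent"],d["p"]) for d in manip.look_for("scene","batten")])
cv2.imwrite("pics/s6.png",cv2.resize(s[140:300,220:420],None,fx=4,fy=4,interpolation=cv2.INTER_CUBIC))
cv2.imwrite("pics/t6.png",cv2.resize(a[150:270,160:320],None,fx=5,fy=5,interpolation=cv2.INTER_CUBIC))
```

```text
t 14.53 tcp [0.5346 0.0145 0.2909] F [ 0.4 -0.3 -1. ] gap 0.491 q [-0.18  0.35  1.6  -0.    1.2  -1.86]
axes x,y,z:
 [[ 0.994  0.106  0.   ]
 [ 0.    -0.001 -1.   ]
 [-0.106  0.994 -0.001]]
[([269.2, 222.3, 354.3, 274.0], 0.61)]
```

View pics/s6.png

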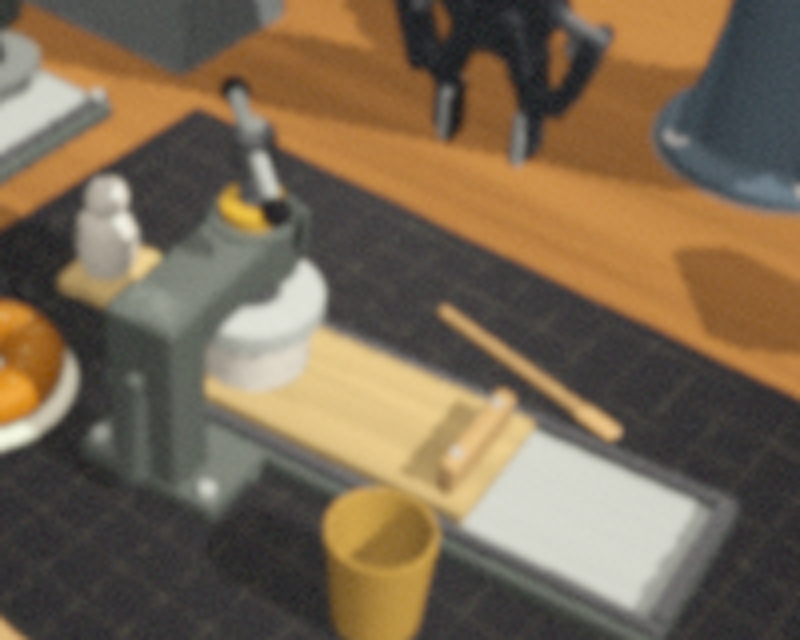

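View pics/t6.png

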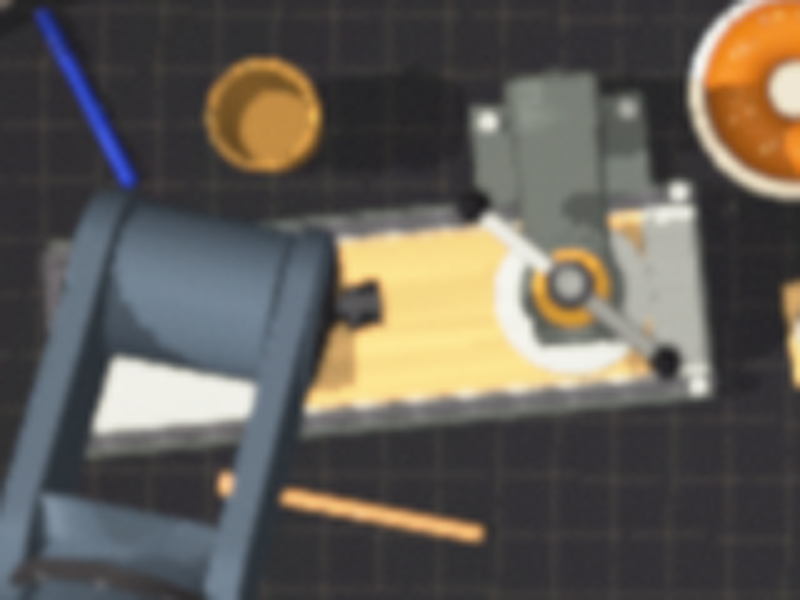

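Run:
```python
from h import *
for x,y in((480,426),(503,400),(457,452)): print(back("scene",220+x/4,140+y/4,.06))
C=np.array([.557,-.152]);yd=np.array([-.103,.9947]);xd=np.array([.9947,.103])
s=cv2.imread("pics/s6.png")
for b0 in(C+.19*yd,):
  for sx,sy in((-45,-7),(45,-7),(45,7),(-45,7)):
    p=b0+xd*sx/1000+yd*sy/1000
    u=proj("scene",[*p,.06]); print((u-[220,140])*4); cv2.circle(s,tuple(int(k) for k in (u-[220,140])*4),3,(0,0,255),-1)
cv2.imwrite("pics/s7.png",s[340:540,340:640].repeat(2,0).repeat(2,1)); print(b0)
```

```text
[0.53544176 0.0401641  0.06      ]
[0.50296102 0.03758156 0.06      ]
[0.56678578 0.04265626 0.06      ]
[496.2942819  385.32429191]
[433.75407157 459.2718731 ]
[451.67814789 467.84513924]
[513.68308525 393.04657674]
[0.53743  0.036993]
```

View pics/s7.png

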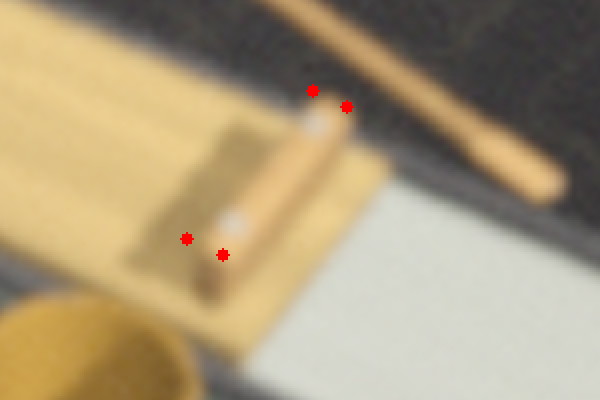

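>>> send_rows --plan '[{"linear":[0.13,1,0.4],"roll":0},{"linear":[0,1,0.41],"roll":0},{"linear":[0,1,0],"roll":0},{"linear":[0,1,0],"roll":0},{"linear":[0,1,0],"roll":0}]'

```text
t: 15.3
tcp_pos: [0.5361, 0.0387, 0.1399]
tool_rot: [0.706, 0.037, -0.037, -0.706]
force: [-0.9, 0.9, -0.7]
finger_gap: 0.488
```

>>> send_rows --plan '[{"linear":[0,1,0],"roll":0},{"linear":[0,0.8,0],"roll":0},{"linear":[0,0.4,0],"roll":0},{"linear":[0,0,0],"roll":0},{"linear":[0,0,0],"roll":0}]'

```text
t: 15.92
tcp_pos: [0.5363, 0.0393, 0.0757]
tool_rot: [0.706, 0.038, -0.037, -0.706]
force: [-0.1, 0.1, -0.8]
finger_gap: 0.493
```

Run:
```python
from h import *
st()
s=manip.snapshot("scene")
cv2.imwrite("pics/s8.png",cv2.resize(s[140:300,220:420],None,fx=4,fy=4,interpolation=cv2.INTER_CUBIC))
```

```text
t 15.93 tcp [0.5363 0.0393 0.0757] F [-0.1  0.1 -0.8] gap 0.493 q [-0.13  0.66  1.78 -0.    0.7  -1.81]
axes x,y,z:
 [[ 0.994  0.105  0.002]
 [ 0.002 -0.    -1.   ]
 [-0.105  0.994 -0.   ]]
```

View pics/s8.png

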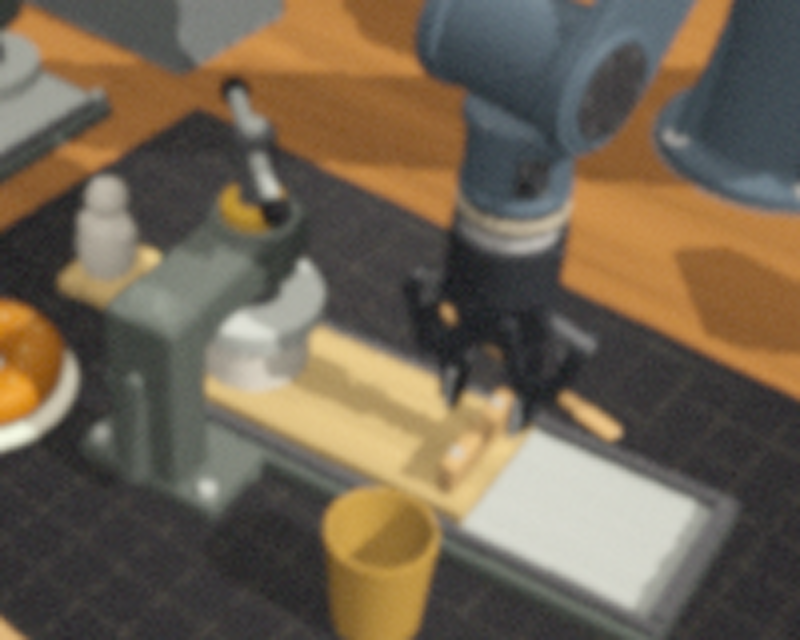

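>>> send_rows --plan '[{"linear":[0,0.4,0],"roll":0},{"linear":[0,0.3,0],"roll":0},{"linear":[0,0.2,0],"roll":0},{"linear":[0,0,0],"roll":0},{"linear":[0,0,0],"roll":0}]'

```text
t: 16.6
tcp_pos: [0.5357, 0.0396, 0.0479]
tool_rot: [0.706, 0.037, -0.037, -0.706]
force: [-0.8, -0.0, -0.5]
finger_gap: 0.492
```

>>> send_rows --plan '[{"linear":[0,0,0],"roll":0},{"linear":[0,0,0],"roll":0},{"linear":[0,0,0],"roll":0},{"linear":[0,0,0],"roll":0},{"linear":[0,0,0],"roll":0}]' --claw 5 --force 25

```text
t: 17.23
tcp_pos: [0.5364, 0.0389, 0.0485]
tool_rot: [0.706, 0.038, -0.037, -0.706]
force: [-0.4, -4.5, 5.5]
finger_gap: 0.156
```

Run:
```python
from h import *
st()
```

```text
t 17.23 tcp [0.5364 0.0389 0.0485] F [-0.4 -4.5  5.5] gap 0.156 q [-0.14  0.71  1.79 -0.    0.64 -1.81]
axes x,y,z:
 [[ 0.994  0.106  0.002]
 [ 0.002 -0.001 -1.   ]
 [-0.106  0.994 -0.001]]
```

>>> send_rows --plan '[{"linear":[0,0,0.1],"roll":0},{"linear":[0,0,0.2],"roll":0},{"linear":[0,0,0.2],"roll":0},{"linear":[0,0,0.2],"roll":0},{"linear":[0,0,0.2],"roll":0}]'

```text
t: 17.85
tcp_pos: [0.534, 0.0654, 0.0485]
tool_rot: [0.707, 0.038, -0.037, -0.705]
force: [0.8, -7.3, 5.7]
finger_gap: 0.156
```

Run:
```python
from h import *
st()
s=manip.snapshot("scene")
cv2.imwrite("pics/s9.png",cv2.resize(s[140:300,220:420],None,fx=4,fy=4,interpolation=cv2.INTER_CUBIC))
```

```text
t 17.85 tcp [0.534  0.0654 0.0485] F [ 0.8 -7.3  5.7] gap 0.156 q [-0.09  0.71  1.79 -0.    0.64 -1.76]
axes x,y,z:
 [[ 0.994  0.106  0.002]
 [ 0.003 -0.002 -1.   ]
 [-0.106  0.994 -0.002]]
```

View pics/s9.png

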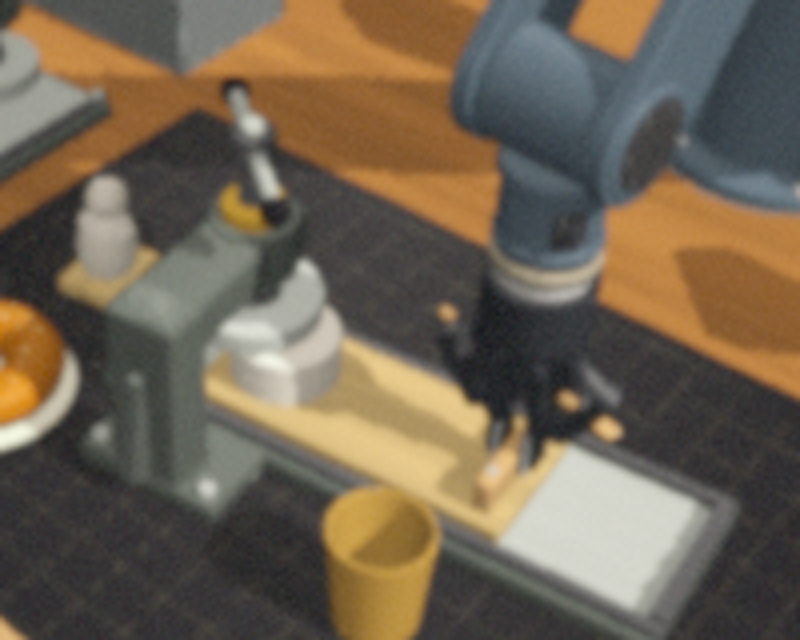

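>>> send_rows --plan '[{"linear":[0,0,0.21],"roll":0},{"linear":[0,0,0.21],"roll":0},{"linear":[0,0,0.21],"roll":0},{"linear":[0,0,0.21],"roll":0},{"linear":[0,0,0.21],"roll":0}]'

```text
t: 18.52
tcp_pos: [0.5304, 0.0967, 0.0485]
tool_rot: [0.707, 0.038, -0.037, -0.706]
force: [0.9, -9.2, 5.4]
finger_gap: 0.16
```

>>> send_rows --plan '[{"linear":[0,0,0.21],"roll":0},{"linear":[0,0,0.21],"roll":0},{"linear":[0,0,0.21],"roll":0},{"linear":[0,0,0.21],"roll":0},{"linear":[0,0,0.21],"roll":0}]'

```text
t: 19.15
tcp_pos: [0.5269, 0.128, 0.0485]
tool_rot: [0.707, 0.038, -0.037, -0.706]
force: [1.0, -8.4, 5.3]
finger_gap: 0.16
```

>>> send_rows --plan '[{"linear":[0,0,0.21],"roll":0},{"linear":[0,0,0.21],"roll":0},{"linear":[0,0,0.21],"roll":0},{"linear":[0,0,0.21],"roll":0},{"linear":[0,0,0.15],"roll":0}]'

```text
t: 19.77
tcp_pos: [0.5235, 0.1575, 0.0485]
tool_rot: [0.707, 0.038, -0.037, -0.705]
force: [1.2, -9.0, 6.6]
finger_gap: 0.156
```

Run:
```python
from h import *
st()
s=manip.snapshot("scene")
cv2.imwrite("pics/s10.png",cv2.resize(s[140:300,220:420],None,fx=4,fy=4,interpolation=cv2.INTER_CUBIC))
```

```text
t 19.77 tcp [0.5235 0.1575 0.0485] F [ 1.2 -9.   6.6] gap 0.156 q [ 0.09  0.72  1.77 -0.    0.65 -1.59]
axes x,y,z:
 [[ 0.994  0.106  0.001]
 [ 0.001 -0.002 -1.   ]
 [-0.106  0.994 -0.002]]
```

View pics/s10.png

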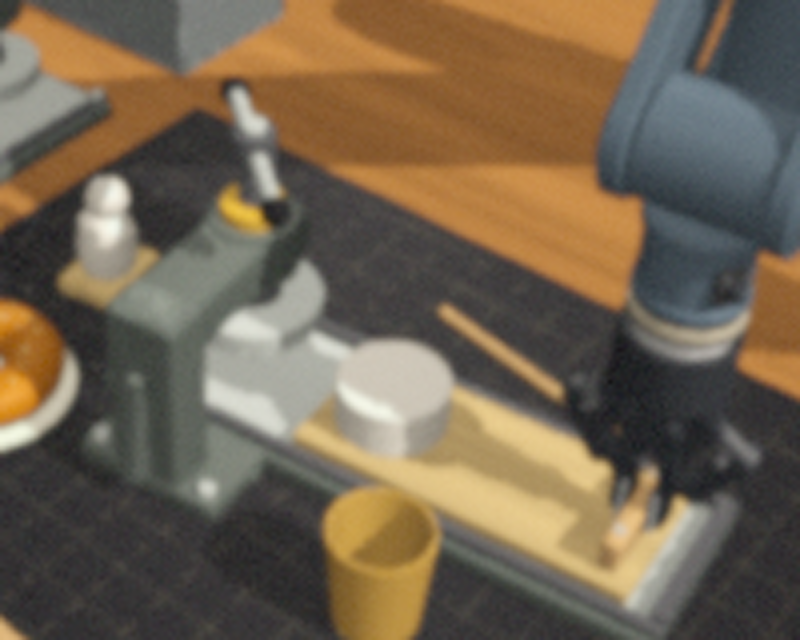

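>>> send_rows --plan '[{"linear":[0,-0.03,-0.06],"roll":0},{"linear":[0,0,0],"roll":0},{"linear":[0,0,0],"roll":0},{"linear":[0,0,0],"roll":0},{"linear":[0,0,0],"roll":0}]' --claw 42

```text
t: 20.45
tcp_pos: [0.523, 0.1569, 0.0487]
tool_rot: [-0.706, -0.037, 0.037, 0.706]
force: [0.7, 1.1, 0.5]
finger_gap: 0.49
```

>>> send_rows --plan '[{"linear":[0,-0.3,0],"roll":0},{"linear":[0,-0.8,0],"roll":0},{"linear":[0,-1,0],"roll":0},{"linear":[0,-1,0],"roll":0},{"linear":[0,-1,0],"roll":0}]'

```text
t: 21.08
tcp_pos: [0.523, 0.1568, 0.1734]
tool_rot: [-0.706, -0.038, 0.037, 0.706]
force: [1.3, -0.3, -0.3]
finger_gap: 0.488
```

>>> send_rows --plan '[{"linear":[0,-1,0.5],"roll":0},{"linear":[0,-1,1],"roll":0},{"linear":[0,0,1],"roll":0},{"linear":[0,0,0.5],"roll":0},{"linear":[0,0,0],"roll":0}]'

```text
t: 21.7
tcp_pos: [0.513, 0.2467, 0.2316]
tool_rot: [0.706, 0.038, -0.038, -0.706]
force: [-0.4, 0.2, 0.3]
finger_gap: 0.493
```

Run:
```python
from h import *
st()
s=manip.snapshot("scene");a=manip.snapshot("top")
cv2.imwrite("pics/s11.png",s)
cv2.imwrite("pics/t11.png",a)
```

```text
t 21.70 tcp [0.513  0.2467 0.2316] F [-0.4  0.2  0.3] gap 0.493 q [ 0.25  0.46  1.58 -0.    1.1  -1.43]
axes x,y,z:
 [[ 0.994  0.107 -0.001]
 [-0.001 -0.001 -1.   ]
 [-0.107  0.994 -0.   ]]
```

View pics/s11.png

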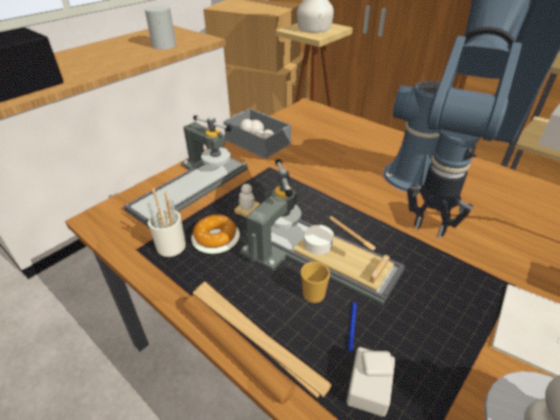

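View pics/t11.png

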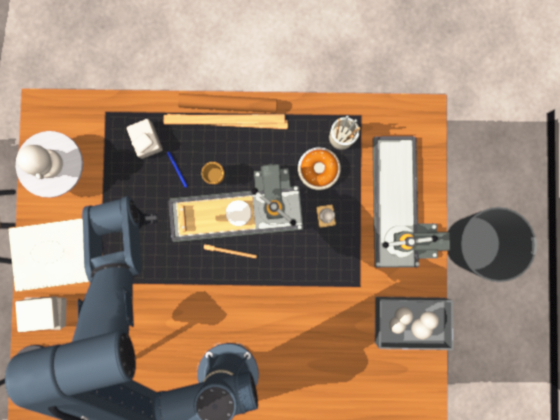

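Run:
```python
from h import *
p=back("top",238,212,.07);print(p,np.hypot(*(p[:2]-[.557,-.152])))
print(manip.sign_off())
```

```text
[ 0.54893502 -0.03146696  0.07      ] 0.12080255871057514
the job is handed in; nothing more can be done
None
```

The press is open and the mould is clear of the ram. I handed the job in at about 22 s with the gripper empty and touching nothing.

- **Thread direction:** I felt the cross-bar with the fingers loosely either side of it. It gave anticlockwise seen from above, at a steady 6 N or so, so this is the right-hand screw. That was the first way I tried, so it was never pushed the tight way.
- **Opening:** I turned the bar about 229° (about 4.0 rad), measured from the top picture. That should lift the ram about 13 mm, which is calculated rather than measured. The mould then slid out from under the lip without catching.
- **Drawing the carrier:** I gripped it by the batten and drew it about 119 mm at 7–9 N, short of the end stop, then let go.

**Last checks:**
- The mould's centre is about 121 mm from the screw axis; 94 mm is enough to clear the ram.
- The carrier lies flat between the guides and the bar has stayed where I left it.
- In both final pictures the spare press, cup, maquette, bread plate, clay tool and pen look unmoved. I compared these by eye and did not measure them.
- While I gripped the batten, the sensor read about 5–6 N upwards, probably the fingertips resting lightly on the board. It dropped to zero on release, and no other check disagreed.

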